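# Check the compressor's oil level with its dipstick

### The job

The oil of the little air compressor on the packing counter wants checking: take the wiped dipstick (orange handle) from across the steel drip tray, push it into the compressor's slanting yellow dipstick tube, without ramming it, until its black collar stops on the tube's mouth, then draw it right out again. Keep it off the counter and leave everything else where it is. Finish while holding it still in the gripper for reading: blade level, marked face up, its tip over the drip tray, at least a hand's breadth above it and touching nothing.

Things in the scene. Friction and masses are not known exactly. Their poses are not given: they have to be found in the camera images.
- dipstick: loose dipstick, 75 g; origin at the centre of its orange handle (50 mm along x, 16 along y, 18 along z; grasp it across y). x points from handle to tip, z out of the blade's marked face. Steel blade 9 mm wide (y), 4 thick. Starts level, marked face up, lying across the tray's two long rims; tip towards the compressor, handle overhanging, its centre 42 mm up. Centre of mass at x = about 70 mm
- dip_collar (a point): centre of the face that stops on the tube, of the dipstick's black collar (a disc 28 mm across, 6 mm thick), 37 mm from the handle's centre; axes as the dipstick. The blade runs from here 150 mm to the tip
- dip_tip (a point): tip of the dipstick's blade, 187 mm from the handle's centre; axes as the dipstick. The last 8 mm narrow to 6 x 3 mm; the marked face has two black lines and hatching 10 to 40 mm from the tip
- tube_mouth (a point): centre of the mouth of the compressor's yellow dipstick tube, 165 mm above the counter; z points out of the tube along its axis, 45 degrees above level and away from the compressor, x is level. Bore 14 mm, outside 19 mm, flared over the last 13 mm to 24 mm bore, 29 mm outside. The crankcase behind is hollow: the 150 mm blade goes in fully, in any turn about its axis
- compressor: blue air compressor with grey motor, fixed. Origin on the counter straight below the tube's mouth, z up. It spans x = -112 to 315 mm and, its tube apart, y = -35 to -243 mm; base plate 36 mm high; blue crankcase 180 mm high, its face to the tube at y = -53 mm, x = -65 to 65 mm; finned cylinder and head above it, to 302 mm; motor at x = 65 to 303 mm, to 222 mm
- drip_tray: open stainless drip tray, fixed to the counter, 115 mm (x) by 200 mm (y), 40 mm high, wall 3 mm; origin at the centre of its underside, z up
- oil_bottle: closed yellow oil bottle with a black cap, 64 mm across, 200 mm tall, standing; origin at the centre of its underside; bystander
- screwdriver: red-handled screwdriver lying flat; bystander
- tape_roll: brown roll of packing tape lying flat, 104 mm across, 48 mm high; origin at the centre of its underside; bystander
- carton_stapler: pneumatic carton stapler lying on its side, about 150 x 200 mm, 52 mm high; bystander
- staple_pack: small cardboard pack of staples with a red band, 75 x 50 x 34 mm; origin at the centre of its underside; bystander
- wrench: steel wrench lying flat; bystander
There are look-alikes about, which are no part of the job. What is shaped like the dipstick but turquoise is not meant.

How it is judged (in metres and radians):
On the way, in this order (a step that is already met when the one before it is completed fails the run):
1. the dipstick is fully in the tube, its collar stopped on the mouth (z of dip_collar in the frame of tube_mouth below 0.003 m and distance between dip_collar and tube_mouth below 0.006 m and z of dip_tip in the frame of tube_mouth below -0.14 m and angle between the x axis of dipstick and the z axis of tube_mouth, either way round below 0.12 rad), for 0.2 s.
2. the dipstick is drawn right out of the tube (z of dip_tip in the frame of tube_mouth above 0.005 m), for 0.1 s.
At the end, for the whole second after the job is handed in: The dipstick is held still in the fingers (over 2 N, below 20 mm/s), touching nothing else, its blade within 0.2 rad (11 degrees) of level with the marked face up, its tip within the tray's outline as seen from above and at least 110 mm above the counter (70 mm above the tray's rim) (contact force between the fingers and dipstick above 2 N and angle between dipstick's own z axis and vertical below 0.2 rad and height (world z) of dip_tip above 0.11 m and x of dip_tip in the frame of drip_tray between -0.055 and 0.055 m and y of dip_tip in the frame of drip_tray between -0.097 and 0.097 m and contact force between dipstick and compressor below 0.1 N and contact force between dipstick and drip_tray below 0.1 N and contact force between dipstick and oil_bottle below 0.1 N and contact force between dipstick and screwdriver below 0.1 N and contact force between dipstick and tape_roll below 0.1 N and contact force between dipstick and carton_stapler below 0.1 N and contact force between dipstick and staple_pack below 0.1 N and contact force between dipstick and wrench below 0.1 N and linear speed of dipstick below 0.02 m/s and angular speed of dipstick below 0.15 rad/s); the arm keeps its last pose, push and grip.
It fails at once if the dipstick is dropped or laid on the counter (height (world z) of dip_tip below 0.015 m or height (world z) of dipstick below 0.02 m).
It fails at once if the dipstick is rammed into the compressor (over 60 N) (contact force between dipstick and compressor above 60 N).
It fails at once if a bystander is moved by more than 30 mm (distance of any of oil_bottle, screwdriver, tape_roll, carton_stapler, staple_pack, wrench from where it was at the start of the episode above 0.03 m).
It also fails if it takes over 53 s, if anything falls off the work surface, if the arm or the gripper's body presses on something with over 40 N, if the wrist force passes 120 N, or if a joint passes its speed limit or range.

### The arm

A 6-joint arm with a two-finger parallel gripper is mounted at the origin on the work surface. World frame = base frame: x ahead of the robot, y to its left, z up, the work surface at z = 0. Lengths are in mm, angles in rad, forces in N, time in s.
With the tool pointing down it reaches from about 225 to 875 mm from the base axis. Payload 3.4 kg.
Tool frame: the origin (TCP) lies on the mounting face of the last link; the fingertips stand 173 mm ahead of it and the grasp point (between the pads) lies 155 mm ahead of it (manip.hold_point_z is the distance from the TCP to the grasp point, in mm); z points along the fingers, y is the line along which they close (so a half turn about z gives the same grasp; the last joint's range is limited). The gripper opens to 85 mm and grips with 20 to 120 N. Pads are 22 mm wide; open, the fingers measure 114 mm over their backs; the gripper's body (76 mm by 85 mm) begins 54 mm behind the grasp point. The pads swing forward as they close: fully open they stand 13 mm farther back than shut.
Start: joints at [-1.311, 0.276, 1.505, -0, 1.361, -0.121], TCP at [213.704, -533.831, 404.728] pointing down, gripper open.
Joint ranges: [-2.89, 2.89], [-0.75, 2.08], [0.22, 2.7], [-1.18, 4.32], [0.11, 2.71], [-2.7, 2.7]. Speed limits (rad/s): [2.57, 2.57, 3.14, 3.14, 3.14, 3.14].

### API

Orientations are given as a rotation vector (axis times angle).
In Python, from rig import manip gives the robot as it stands. The module is installed in compiled form; this text tells all that it offers.
- The arm moves only by the shell command python3 -m inch 'ROWS' [FORCE]. ROWS is JSON, a list of rows, each an object of numbers: "tx", "ty", "tz": the shift along the tool's x, y, z in cm; "rx", "ry", "rz": the turn, a rotation vector about the tool's x, y, z in rad; "claw": the closure, from -1 (fully open) to 1 (shut). In form: [{"tx": .., "ty": .., "tz": .., "rx": .., "ry": .., "rz": .., "claw": ..}, ...]. A call has 1 to 20 rows; each row shifts and turns the commanded pose from where the row before left it, along the tool's axes as they then stand; what a row does not reach is not made up. A row lasts 1/12 s, in which the tool goes at most 41.7 mm and 7.16 degrees, less where a joint would pass 70% of its speed; a pose out of reach is approached as far as the arm can. A call is refused whole if a number of a shift passes 4.17 or a number of a turn 0.125, either way. A call with a gripper value outside its range is refused whole. The fingers move at their own pace and stop on an object; FORCE is the grip in N (left out, the last holds). Time passes only in rows, so rows that do not move let the fingers close. It gives the time, the measured TCP pose, the force, the opening and the grip force at its end, in the units of the state.
- manip.state(): the state, without advancing time (a new reading comes with each control period).
- manip.grab_frame(name): name is "scene" or "top" or "wrist"; returns the picture (480x640x3 uint8, red, green, blue); there is no depth.
- manip.calibration(name): a dict with "mtx" (3x3 intrinsics, pixels), "extrinsics" (4x4, takes a point from camera to world coordinates); the wrist camera has in their place "hand_eye" (4x4, takes a point from camera to tool coordinates, whose origin is the TCP and whose axes are the flange's). Camera axes: x right, y down, z forward; pixel columns grow to the right and rows downward; lengths in mm; the calibration is good to about 2 mm. The wrist camera is an equidistant fisheye: a pixel r from the principal point sees the ray r / f radians off the axis. A picture is of the moment at which its call begins: read the wrist's pose just before it. calibration takes no time and is no camera call.
- manip.sign_off(): hands the job in; it is judged then, once.
The state is a dict: "clock": time; "joint_pos": joint angles; "joint_velocities": joint speeds; "tau": joint torques, N m; "ee_pos": TCP position; "eef_rot": TCP orientation; "ft_force": force on the tool from outside, world axes, zero at the start; "ft_torque": the same for the moment, N m; "width": finger opening in mm; "grasp_force": force on a finger pad.
Only numpy, scipy, OpenCV 4.12 (cv2) and the standard library are available. Lean on these libraries where they do the work, as an engineer would, in place of code of your own. Each camera call takes 0.05 s, during which the arm holds its last target. There are 200 camera calls.

## Working session

There is one attempt and no reset: what is moved stays moved. The work goes in short steps, Python scripts to look and compute and a shell command to move; the robot and the scene stay as the last step left them, time stands still between calls to the robot, and variables do not carry over. Pictures are saved under pics/ and viewed, at most 10 in all, crops included, and the job is handed in when it is done.

```bash
mkdir -p pics
cat > h.py <<'E'
import numpy as np, cv2
from rig import manip
from scipy.spatial.transform import Rotation as R
def snap(n,f):
    im=manip.grab_frame(n); cv2.imwrite(f'pics/{f}.png',im[:,:,::-1]); return im
def ray(n,u,v):
    c=manip.calibration(n); K=np.array(c['mtx']); E=np.array(c['extrinsics'])
    d=E[:3,:3]@np.linalg.inv(K)@[u,v,1]; return E[:3,3],d/np.linalg.norm(d)
def plane(n,u,v,z):
    o,d=ray(n,u,v); return o+d*(z-o[2])/d[2]
def tri(r):
    A=0;b=0
    for o,d in r:
        P=np.eye(3)-np.outer(d,d);A=A+P;b=b+P@o
    x=np.linalg.solve(A,b);return x,[np.linalg.norm((np.eye(3)-np.outer(d,d))@(x-o)) for o,d in r]
def proj(n,p):
    c=manip.calibration(n);K=np.array(c['mtx']);q=np.linalg.inv(np.array(c['extrinsics']))@np.append(p,1);w=K@q[:3];return w[:2]/w[2]
E
python3 - <<'E'
from h import *
for n in('scene','top'): 
    snap(n,n); c=manip.calibration(n); print(np.round(c['mtx'],1),np.round(c['extrinsics'],3))
print(np.round(manip.calibration('wrist')['hand_eye'],3),manip.calibration('wrist')['mtx'],manip.state())
E
```

```text
[[474.6   0.  322.9]
 [  0.  474.6 240.9]
 [  0.    0.    1. ]] [[-1.380000e-01  6.580000e-01 -7.400000e-01  1.417826e+03]
 [ 9.900000e-01  7.900000e-02 -1.150000e-01  3.206850e+02]
 [-1.700000e-02 -7.480000e-01 -6.630000e-01  8.873830e+02]
 [ 0.000000e+00  0.000000e+00  0.000000e+00  1.000000e+00]]
[[574.9   0.  311. ]
 [  0.  574.9 229.7]
 [  0.    0.    1. ]] [[-1.700000e-02 -9.870000e-01  1.610000e-01  3.728190e+02]
 [-1.000000e+00  1.400000e-02 -2.200000e-02  1.928050e+02]
 [ 1.900000e-02 -1.620000e-01 -9.870000e-01  1.395902e+03]
 [ 0.000000e+00  0.000000e+00  0.000000e+00  1.000000e+00]]
[[ 0.0000e+00 -9.4900e-01 -3.1400e-01  8.0286e+01]
 [ 1.0000e+00  0.0000e+00  1.0000e-03  2.0000e-03]
 [-1.0000e-03 -3.1400e-01  9.4900e-01  3.1082e+01]
 [ 0.0000e+00  0.0000e+00  0.0000e+00  1.0000e+00]] [[371.64829954   0.         319.26313532]
 [  0.         371.64829954 232.70976846]
 [  0.           0.           1.        ]] {'clock': 0.1, 'joint_pos': array([-1.31099293e+00,  2.76542505e-01,  1.50597056e+00,  2.89438657e-07,
        1.36069890e+00, -1.20992773e-01]), 'joint_velocities': array([ 7.71184489e-04, -1.77782207e-03, -3.09152159e-03, -1.08227340e-03,
        7.48052293e-04,  4.03551046e-05]), 'tau': array([ 9.48617635e-04, -4.17697620e+01, -2.46406388e+01, -1.36675594e-04,
        5.81974920e-03, -1.22672509e-05]), 'ee_pos': array([ 213.65878687, -533.64535728,  403.93418475]), 'eef_rot': array([-3.08323463e+00, -5.94239973e-01,  1.75864220e-04]), 'ft_force': array([-0.21307037,  0.71624668, -0.60138284]), 'ft_torque': array([-0.06641465,  0.0038871 ,  0.04497807]), 'grasp_force': 0.0, 'width': 85.6889887006297}
```

View pics/scene.png

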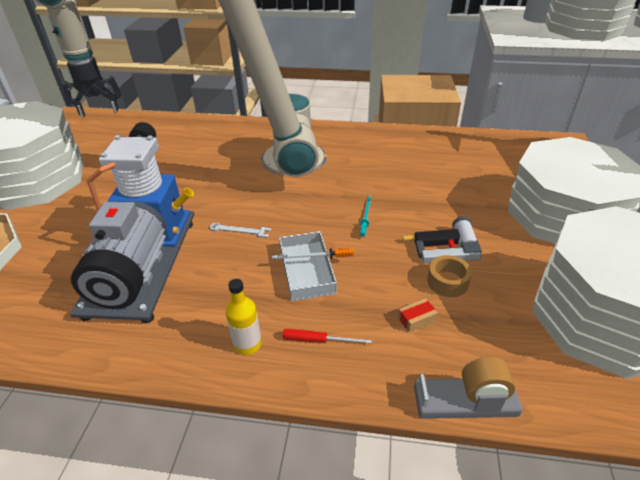

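View pics/top.png

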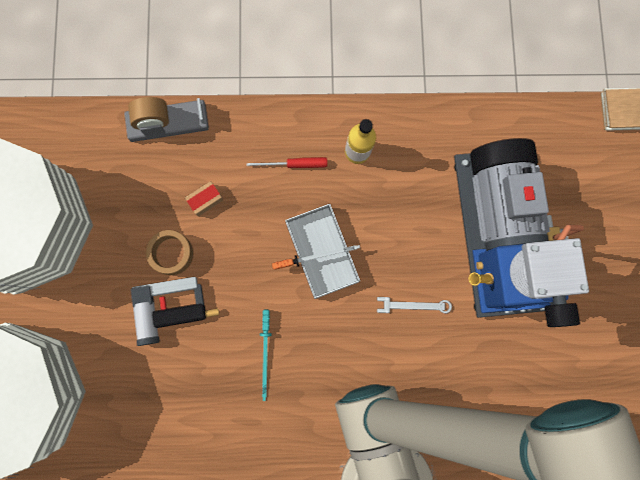

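The dipstick's orange handle is at scene (342,253) / top (285,264), with its tip near top (358,247). Look-alikes are the turquoise dipstick at top (265,350) and the red screwdriver at top (305,162). The yellow tube is at scene (187,195) / top (476,280). I'll check the dipstick and tube in a close crop.

Run:
```python
from h import *
t=cv2.imread('pics/top.png');s=cv2.imread('pics/scene.png')
r=lambda im,x,y,w,h,k:cv2.resize(im[y:y+h,x:x+w],None,fx=k,fy=k,interpolation=cv2.INTER_CUBIC)
a=r(t,265,195,100,75,4);b=r(t,450,250,100,75,4);c=r(s,265,215,100,75,4);d=r(s,150,170,100,75,4)
cv2.imwrite('pics/c1.png',np.vstack([np.hstack([a,b]),np.hstack([c,d])]))
for n,im in(('top',t),('scene',s)):
    h=cv2.cvtColor(im,cv2.COLOR_BGR2HSV)
    m=cv2.inRange(h,(7,190,120),(16,255,255))
    box=(255,250,310,280) if n=='top' else (325,240,365,265)
    k=np.zeros_like(m);k[box[1]:box[3],box[0]:box[2]]=1;m=m*k
    ys,xs=np.nonzero(m);print(n,'handle',xs.mean(),ys.mean(),xs.min(),xs.max(),len(xs), plane(n,xs.mean(),ys.mean(),46).round(1))
print(plane('top',358,247,42),plane('top',474,280,165))
```

```text
top handle 284.25 265.5 277 292 8 [508.8 227.6  46. ]
scene handle 343.9533333333333 252.08666666666667 335 353 150 [515.8 234.9  46. ]
[550.7274459   51.98916467  42.        ] [ 459.43180095 -182.98199255  165.        ]
```

View pics/c1.png

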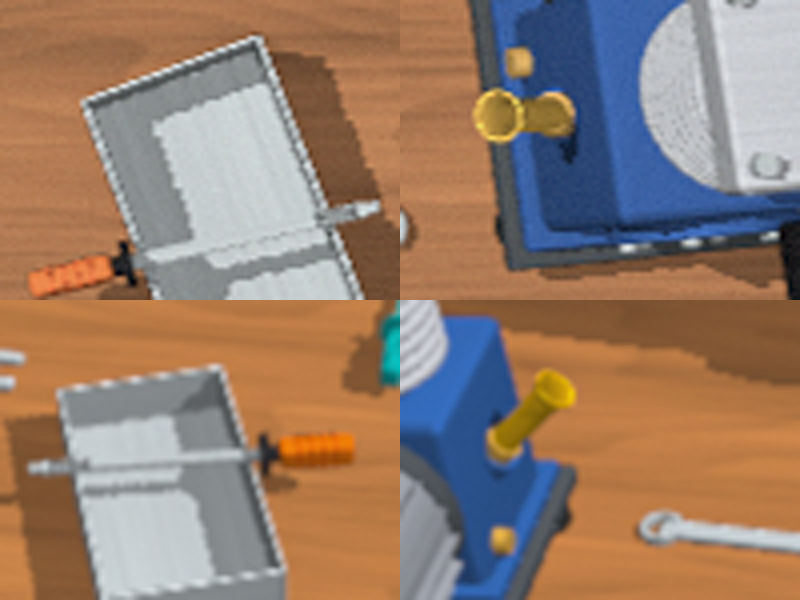

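The crop shows the orange dipstick lying across the tray: handle at top (282,263), tip at top (360,247). The open yellow tube mouth is at top (475,279) / scene (189,192). Brass plugs beside the tube are only fittings.

Run:
```python
from h import *
T=lambda a,b:(lambda x:(x[0].round(1),np.round(x[1],1)))(tri([ray('top',*a),ray('scene',*b)]))
print('mouth',T((475,279),(189,192)))
print('base',T((488.7,278),(176,205)))
print('handle',T((282.3,263.3),(343.5,252.5)))
print('tip',T((360,246.7),(272,257)))
print('h mid plane', plane('top',282.3,263.3,46),plane('scene',343.5,252.5,46),'tip',plane('top',360,246.7,42),plane('scene',272,257,42))
t=cv2.imread('pics/top.png');g=cv2.cvtColor(t,cv2.COLOR_BGR2HSV)
m=cv2.inRange(g,(0,0,0),(180,110,90))
# left edge of base plate
pts=[]
for y in range(175,305,5):
    xs=np.nonzero(m[y,450:485])[0]
    if len(xs): pts.append(plane('top',450+xs[0],y,36)[:2])
pts=np.array(pts); l=cv2.fitLine(pts.astype(np.float32),cv2.DIST_HUBER,0,.01,.01).ravel();print('edge',l,len(pts),np.degrees(np.arctan2(l[1],l[0])))
# tray corners at rim z=40
for p in [(286,220),(331,204.5),(359.5,283),(315,299)]:print('tray',plane('top',*p,40).round(1))
```

```text
mouth (array([ 460.9, -183.1,  164.5]), array([2.3, 2.3]))
base (array([ 465.8, -227.1,  121.6]), array([2.4, 2.4]))
handle (array([514.3, 232.9,  43. ]), array([0.7, 0.7]))
tip (array([551.2,  48.9,  40.7]), array([1.9, 1.9]))
h mid plane [514.07274381 232.1284393   46.        ] [517.48769382 233.90272527  46.        ] tip [551.37851219  47.20133468  42.        ] [552.46946109  51.26401517  42.        ]
edge [ 9.9708021e-01  7.6361082e-02  5.8491644e+02 -2.0768860e+02] 23 4.3794312
tray [618.6 222.5  40. ]
tray [655.1 113.8  40. ]
tray [465.4  50.8  40. ]
tray [429.6 156.5  40. ]
```

```bash
cat >> h.py <<'E'
def cur():
    s=manip.state();return np.array(s['ee_pos']),R.from_rotvec(s['eef_rot'])
def plan(p1,R1,n,p0=None,R0=None):
    if p0 is None: p0,R0=cur()
    D=R0.inv()*R1; w=D.as_rotvec()/n; S=sum(R.from_rotvec(w*k).as_matrix() for k in range(n))
    t=np.linalg.solve(S,R0.inv().apply(np.array(p1)-p0))/10
    print(n,'rows: t(cm)',t.round(3),'w',w.round(4))
def tool(dx,th,sgn=1):  # dipstick x axis, tilt th of tool toward tip -> tool R; dip z up
    dx=np.array(dx)/np.linalg.norm(dx); y=np.cross([0,0,1],dx); y/=np.linalg.norm(y); z=np.cross(dx,y)
    tz=np.cos(th)*-z+np.sin(th)*dx; return R.from_matrix(np.c_[np.cross(y,tz),y,tz])
TH=np.pi/4
def wproj(p,p0,R0):
    c=manip.calibration('wrist');K=c['mtx'];q=np.linalg.inv(c['hand_eye'])@np.append(R0.inv().apply(np.array(p)-p0),1);q=q[:3]
    a=np.arctan2(np.hypot(q[0],q[1]),q[2]);return np.array([K[0][2],K[1][2]])+K[0][0]*a*q[:2]/np.hypot(q[0],q[1])
def wray(u,v,p0,R0):
    c=manip.calibration('wrist');K=c['mtx'];H=np.array(c['hand_eye']);x=np.array([(u-K[0][2]),(v-K[1][2])])/K[0][0];a=np.linalg.norm(x)
    d=np.r_[np.sin(a)*x/a,np.cos(a)];return p0+R0.apply(H[:3,3]),R0.apply(H[:3,:3]@d)
E
python3 - <<'E'
from h import *
Rg=tool((.195,-.981,0),TH); g=np.array([513.8,239,42]); z=Rg.as_matrix()[:,2]
hov=g-z*(155+110); p0,R0=cur(); print(hov,z,np.degrees((R0.inv()*Rg).magnitude()))
Rv=R0*R.from_rotvec((R0.inv()*Rg).as_rotvec()*.5)
via=np.array([330,0,500]); plan(via,Rv,16); plan(hov,Rg,16,via,Rv)
E
```

```text
[477.26730721 422.7875468  229.38329701] [ 0.13785922 -0.69353791 -0.70710678] 89.45192503739275
16 rows: t(cm) [ 2.598 -2.061 -1.262] w [-0.017  -0.0204 -0.0409]
16 rows: t(cm) [ 3.329  0.282 -0.12 ] w [-0.017  -0.0204 -0.0409]
```

Run:
```python
from h import *
Rg=tool((.195,-.981,0),TH); hov=np.array([477.3,422.8,229.4]); p0,R0=cur()
v0=np.array([215,-500,510]);via=np.array([300,0,510]); plan(v0,R0,3);plan(via,R0,13,v0,R0); plan(hov,Rg,20,via,R0)
```

```text
3 rows: t(cm) [ 0.459 -1.03  -3.534] w [0. 0. 0.]
13 rows: t(cm) [ 2.036 -3.328  0.006] w [0. 0. 0.]
20 rows: t(cm) [ 2.848 -0.609  0.381] w [-0.0272 -0.0327 -0.0655]
```

```bash
python3 -m inch '[{"tx":0.46,"ty":-1.03,"tz":-3.53,"claw":-1},{"tx":0.46,"ty":-1.03,"tz":-3.53},{"tx":0.46,"ty":-1.03,"tz":-3.53},{"tx":2.04,"ty":-3.33},{"tx":2.04,"ty":-3.33},{"tx":2.04,"ty":-3.33},{"tx":2.04,"ty":-3.33},{"tx":2.04,"ty":-3.33},{"tx":2.04,"ty":-3.33},{"tx":2.04,"ty":-3.33},{"tx":2.04,"ty":-3.33},{"tx":2.04,"ty":-3.33},{"tx":2.04,"ty":-3.33},{"tx":2.04,"ty":-3.33},{"tx":2.04,"ty":-3.33},{"tx":2.04,"ty":-3.33}]' 80
python3 - <<'E'
from h import *
Rg=tool((.195,-.981,0),TH); hov=np.array([477.3,422.8,229.4])
print(manip.state()['joint_pos']);plan(hov,Rg,20)
E
```

```text
[-1.31099293e+00  2.76542505e-01  1.50597056e+00  2.89438657e-07
  1.36069890e+00 -1.20992773e-01]
20 rows: t(cm) [ 5.218 -1.564 -1.233] w [-0.0272 -0.0327 -0.0655]validation failed for argument at $[0]...
```

```bash
python3 -m inch '[{"tx":0.46,"ty":-1.03,"tz":-3.53,"rx":0,"ry":0,"rz":0,"claw":-1},{"tx":0.46,"ty":-1.03,"tz":-3.53,"rx":0,"ry":0,"rz":0,"claw":-1},{"tx":0.46,"ty":-1.03,"tz":-3.53,"rx":0,"ry":0,"rz":0,"claw":-1},{"tx":2.04,"ty":-3.33,"tz":0,"rx":0,"ry":0,"rz":0,"claw":-1},{"tx":2.04,"ty":-3.33,"tz":0,"rx":0,"ry":0,"rz":0,"claw":-1},{"tx":2.04,"ty":-3.33,"tz":0,"rx":0,"ry":0,"rz":0,"claw":-1},{"tx":2.04,"ty":-3.33,"tz":0,"rx":0,"ry":0,"rz":0,"claw":-1},{"tx":2.04,"ty":-3.33,"tz":0,"rx":0,"ry":0,"rz":0,"claw":-1},{"tx":2.04,"ty":-3.33,"tz":0,"rx":0,"ry":0,"rz":0,"claw":-1},{"tx":2.04,"ty":-3.33,"tz":0,"rx":0,"ry":0,"rz":0,"claw":-1},{"tx":2.04,"ty":-3.33,"tz":0,"rx":0,"ry":0,"rz":0,"claw":-1},{"tx":2.04,"ty":-3.33,"tz":0,"rx":0,"ry":0,"rz":0,"claw":-1},{"tx":2.04,"ty":-3.33,"tz":0,"rx":0,"ry":0,"rz":0,"claw":-1},{"tx":2.04,"ty":-3.33,"tz":0,"rx":0,"ry":0,"rz":0,"claw":-1},{"tx":2.04,"ty":-3.33,"tz":0,"rx":0,"ry":0,"rz":0,"claw":-1},{"tx":2.04,"ty":-3.33,"tz":0,"rx":0,"ry":0,"rz":0,"claw":-1}]' 80
python3 - <<'E'
from h import *
Rg=tool((.195,-.981,0),TH); hov=np.array([477.3,422.8,229.4])
print(manip.state()['joint_pos']);plan(hov,Rg,20)
E
```

```text
clock: 1.43
ee_pos: [299.5, 2.3, 510.6]
eef_rot: [3.085, 0.593, 0.001]
ft_force: [1.1, -0.2, 0.5]
width: 85.5
grasp_force: 0.0
[-2.25960348e-01 -2.09711201e-01  1.75830589e+00 -1.03630328e-04
  1.59213483e+00  9.64876941e-01]
20 rows: t(cm) [ 2.84  -0.604  0.387] w [-0.0271 -0.0327 -0.0655]
```

```bash
python3 -m inch '[{"tx":2.84,"ty":-0.6,"tz":0.39,"rx":-0.027,"ry":-0.033,"rz":-0.0655,"claw":-1},{"tx":2.84,"ty":-0.6,"tz":0.39,"rx":-0.027,"ry":-0.033,"rz":-0.0655,"claw":-1},{"tx":2.84,"ty":-0.6,"tz":0.39,"rx":-0.027,"ry":-0.033,"rz":-0.0655,"claw":-1},{"tx":2.84,"ty":-0.6,"tz":0.39,"rx":-0.027,"ry":-0.033,"rz":-0.0655,"claw":-1},{"tx":2.84,"ty":-0.6,"tz":0.39,"rx":-0.027,"ry":-0.033,"rz":-0.0655,"claw":-1},{"tx":2.84,"ty":-0.6,"tz":0.39,"rx":-0.027,"ry":-0.033,"rz":-0.0655,"claw":-1},{"tx":2.84,"ty":-0.6,"tz":0.39,"rx":-0.027,"ry":-0.033,"rz":-0.0655,"claw":-1},{"tx":2.84,"ty":-0.6,"tz":0.39,"rx":-0.027,"ry":-0.033,"rz":-0.0655,"claw":-1},{"tx":2.84,"ty":-0.6,"tz":0.39,"rx":-0.027,"ry":-0.033,"rz":-0.0655,"claw":-1},{"tx":2.84,"ty":-0.6,"tz":0.39,"rx":-0.027,"ry":-0.033,"rz":-0.0655,"claw":-1},{"tx":2.84,"ty":-0.6,"tz":0.39,"rx":-0.027,"ry":-0.033,"rz":-0.0655,"claw":-1},{"tx":2.84,"ty":-0.6,"tz":0.39,"rx":-0.027,"ry":-0.033,"rz":-0.0655,"claw":-1},{"tx":2.84,"ty":-0.6,"tz":0.39,"rx":-0.027,"ry":-0.033,"rz":-0.0655,"claw":-1},{"tx":2.84,"ty":-0.6,"tz":0.39,"rx":-0.027,"ry":-0.033,"rz":-0.0655,"claw":-1},{"tx":2.84,"ty":-0.6,"tz":0.39,"rx":-0.027,"ry":-0.033,"rz":-0.0655,"claw":-1},{"tx":2.84,"ty":-0.6,"tz":0.39,"rx":-0.027,"ry":-0.033,"rz":-0.0655,"claw":-1},{"tx":2.84,"ty":-0.6,"tz":0.39,"rx":-0.027,"ry":-0.033,"rz":-0.0655,"claw":-1},{"tx":2.84,"ty":-0.6,"tz":0.39,"rx":-0.027,"ry":-0.033,"rz":-0.0655,"claw":-1},{"tx":2.84,"ty":-0.6,"tz":0.39,"rx":-0.027,"ry":-0.033,"rz":-0.0655,"claw":-1},{"tx":2.84,"ty":-0.6,"tz":0.39,"rx":-0.027,"ry":-0.033,"rz":-0.0655,"claw":-1}]'
python3 - <<'E'
from h import *
Rg=tool((.195,-.981,0),TH); hov=np.array([477.3,422.8,229.4])
print(manip.state()['joint_pos']);plan(hov,Rg,1)
p,r=cur(); im=snap('wrist','w1')
h=cv2.cvtColor(im,cv2.COLOR_RGB2HSV);m=cv2.inRange(h,(5,190,100),(17,255,255))
n,l,s,c=cv2.connectedComponentsWithStats(m)
print([(s[i],c[i].round(1)) for i in range(1,n) if s[i][4]>60])
for q in([515,233,42],[551.5,49.5,42],[461,-183,165]):print(wproj(q,p,r))
E
```

```text
clock: 3.1
ee_pos: [477.4, 421.0, 226.3]
eef_rot: [1.553, 1.902, -0.655]
ft_force: [0.8, 0.4, 0.1]
width: 85.6
grasp_force: 0.0
[ 0.78992191  0.65952553  1.46751412 -0.62770188  1.5390238   0.78257342]
1 rows: t(cm) [-0.094  0.021 -0.344] w [-0.0033  0.0047  0.0067]
[(array([306, 215,  25,  52, 924], dtype=int32), array([318.2, 240.8]))]
[321.00877628 242.49042558]
[319.86624583 311.57100599]
[236.88021833 411.28810315]
```

View pics/w1.png

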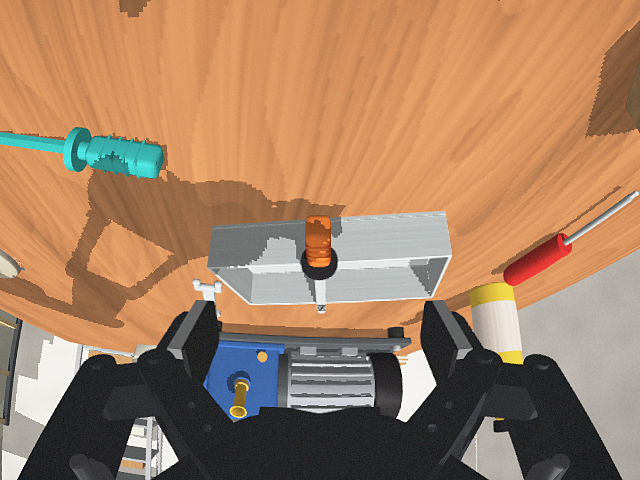

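The wrist view shows the orange handle centred at (318,241) and the blade tip at (321,310) between the open fingers. The yellow mouth is at (238,411), within 2 px of the prediction. I'll go in now.

Run:
```python
from h import *
Rg=tool((.205,-.979,0),TH); g=np.array([512.3,238.6,42]); plan(g-155*Rg.as_matrix()[:,2],Rg,8)
```

```text
8 rows: t(cm) [-8.600e-02 -1.000e-03  1.308e+00] w [-0.0016  0.0005  0.0012]
```

```bash
python3 -m inch '[{"tx":-0.09,"ty":0,"tz":1.31,"rx":-0.0016,"ry":0.0005,"rz":0.0012,"claw":-1},{"tx":-0.09,"ty":0,"tz":1.31,"rx":-0.0016,"ry":0.0005,"rz":0.0012,"claw":-1},{"tx":-0.09,"ty":0,"tz":1.31,"rx":-0.0016,"ry":0.0005,"rz":0.0012,"claw":-1},{"tx":-0.09,"ty":0,"tz":1.31,"rx":-0.0016,"ry":0.0005,"rz":0.0012,"claw":-1},{"tx":-0.09,"ty":0,"tz":1.31,"rx":-0.0016,"ry":0.0005,"rz":0.0012,"claw":-1},{"tx":-0.09,"ty":0,"tz":1.31,"rx":-0.0016,"ry":0.0005,"rz":0.0012,"claw":-1},{"tx":-0.09,"ty":0,"tz":1.31,"rx":-0.0016,"ry":0.0005,"rz":0.0012,"claw":-1},{"tx":0,"ty":0,"tz":0,"rx":0,"ry":0,"rz":0,"claw":-1},{"tx":0,"ty":0,"tz":0,"rx":0,"ry":0,"rz":0,"claw":-1}]'
python3 - <<'E'
from h import *
Rg=tool((.205,-.979,0),TH); g=np.array([512.3,238.6,42]); plan(g-155*Rg.as_matrix()[:,2],Rg,1)
p,r=cur(); im=snap('wrist','w2')
h=cv2.cvtColor(im,cv2.COLOR_RGB2HSV);m=cv2.inRange(h,(5,190,100),(17,255,255))
n,l,s,c=cv2.connectedComponentsWithStats(m)
print([(s[i],c[i].round(1)) for i in range(1,n) if s[i][4]>60])
print(wproj([513.5,232.7,42],p,r),wproj(p+r.apply([0,0,155]),p,r))
E
```

```text
clock: 3.9
ee_pos: [491.1, 351.2, 167.4]
eef_rot: [1.56, 1.895, -0.639]
ft_force: [0.7, 0.5, 0.3]
width: 85.6
grasp_force: 0.0
1 rows: t(cm) [ 0.759 -0.236  1.468] w [-0.0025  0.0005 -0.0124]
[(array([ 292,  261,   42,   67, 2080], dtype=int32), array([314.1, 295. ]))]
[315.03741995 298.03265067] [319.49108507 328.22858993]
```

View pics/w2.png

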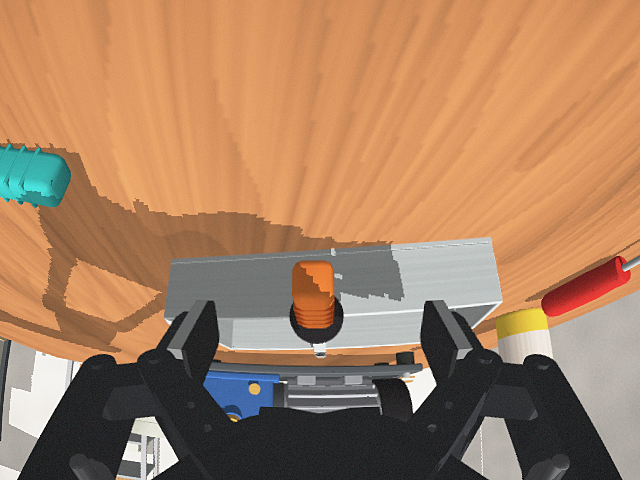

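Wrist view: the handle is at (314,295), as predicted, with both pads clear of it and the collar at (316,322). I'll make the last 15 mm and close.

```bash
python3 -m inch '[{"tx":0.25,"ty":-0.09,"tz":0.49,"rx":-0.001,"ry":0,"rz":-0.004,"claw":-1},{"tx":0.25,"ty":-0.09,"tz":0.49,"rx":-0.001,"ry":0,"rz":-0.004,"claw":-1},{"tx":0.25,"ty":-0.09,"tz":0.49,"rx":-0.001,"ry":0,"rz":-0.004,"claw":-1},{"tx":0,"ty":0,"tz":0,"rx":0,"ry":0,"rz":0,"claw":-1},{"tx":0,"ty":0,"tz":0,"rx":0,"ry":0,"rz":0,"claw":1},{"tx":0,"ty":0,"tz":0,"rx":0,"ry":0,"rz":0,"claw":1},{"tx":0,"ty":0,"tz":0,"rx":0,"ry":0,"rz":0,"claw":1},{"tx":0,"ty":0,"tz":0,"rx":0,"ry":0,"rz":0,"claw":1},{"tx":0,"ty":0,"tz":0,"rx":0,"ry":0,"rz":0,"claw":1},{"tx":0,"ty":0,"tz":0,"rx":0,"ry":0,"rz":0,"claw":1},{"tx":0,"ty":0,"tz":0,"rx":0,"ry":0,"rz":0,"claw":1},{"tx":0,"ty":0,"tz":0,"rx":0,"ry":0,"rz":0,"claw":1},{"tx":0,"ty":0,"tz":0,"rx":0,"ry":0,"rz":0,"claw":1},{"tx":0,"ty":0,"tz":0,"rx":0,"ry":0,"rz":0,"claw":1},{"tx":0,"ty":0,"tz":0,"rx":0,"ry":0,"rz":0,"claw":1},{"tx":0,"ty":0,"tz":0,"rx":0,"ry":0,"rz":0,"claw":1}]' 80
python3 - <<'E'
from h import *
s=manip.state();print(s['width'],s['grasp_force'],s['joint_pos'])
p,r=cur();print((r.apply([0,0,155])+p),r.as_matrix()[:,2], r.as_matrix()[:,1])
Rg=tool((.205,-.979,0),TH)
# lift 150 straight up keeping R
plan(p+[0,0,150],Rg,5)
E
```

```text
clock: 5.28
ee_pos: [489.6, 346.3, 152.1]
eef_rot: [1.547, 1.906, -0.639]
ft_force: [0.2, 1.2, 2.3]
width: 15.1
grasp_force: 78.4
15.11399139324391 78.42234134674072 [ 0.6989916   0.68832639  1.65008306 -0.70119462  1.3161854   0.85768728]
[512.4108527  239.09763193  42.55536498] [ 0.14739461 -0.69170245 -0.70698129] [0.97846587 0.20639842 0.00205706]
5 rows: t(cm) [-2.122  0.004 -2.121] w [ 0.0005  0.     -0.0001]
```

```bash
python3 -m inch '[{"tx":-1.06,"ty":0,"tz":-1.06,"rx":0,"ry":0,"rz":0,"claw":1},{"tx":-2.12,"ty":0,"tz":-2.12,"rx":0,"ry":0,"rz":0,"claw":1},{"tx":-2.12,"ty":0,"tz":-2.12,"rx":0,"ry":0,"rz":0,"claw":1},{"tx":-2.12,"ty":0,"tz":-2.12,"rx":0,"ry":0,"rz":0,"claw":1},{"tx":-2.12,"ty":0,"tz":-2.12,"rx":0,"ry":0,"rz":0,"claw":1},{"tx":-2.12,"ty":0,"tz":-2.12,"rx":0,"ry":0,"rz":0,"claw":1},{"tx":0,"ty":0,"tz":0,"rx":0,"ry":0,"rz":0,"claw":1}]'
python3 - <<'E'
from h import *
print(manip.state()['grasp_force'],manip.state()['width'])
e=np.radians(4.5); tz=np.array([-np.sin(e)*.7071,np.cos(e)*.7071,.7071]); Rt=tool(-tz,TH)
M=np.array([461,-183,165.]); g=M+(187+5+40)*tz; tgt=g-155*Rt.as_matrix()[:,2]
print(g,tgt,Rt.as_matrix()); p,r=cur(); print(p,np.degrees((r.inv()*Rt).magnitude())); plan(tgt,Rt,20)
p2,r2=p,r
E
```

```text
clock: 5.87
ee_pos: [490.0, 346.4, 324.2]
eef_rot: [1.551, 1.902, -0.626]
ft_force: [0.8, 1.3, -0.1]
width: 15.3
grasp_force: 78.4
78.41591477394104 15.34268875812215
[448.12900503 -19.45850277 329.0472    ] [448.12900503 -19.45850277 484.0472    ] [[-7.84590957e-02  9.96917334e-01 -1.15093617e-17]
 [ 9.96917334e-01  7.84590957e-02  1.13584451e-16]
 [ 1.14137323e-16 -2.56214888e-18 -1.00000000e+00]]
[490.01969465 346.38262816 324.24111371] 45.38873891933291
20 rows: t(cm) [-2.005 -0.453 -0.028] w [0.0031 0.039  0.0059]
```

```bash
python3 -m inch '[{"tx":-2,"ty":-0.45,"tz":-0.03,"rx":0.003,"ry":0.039,"rz":0.006,"claw":1},{"tx":-2,"ty":-0.45,"tz":-0.03,"rx":0.003,"ry":0.039,"rz":0.006,"claw":1},{"tx":-2,"ty":-0.45,"tz":-0.03,"rx":0.003,"ry":0.039,"rz":0.006,"claw":1},{"tx":-2,"ty":-0.45,"tz":-0.03,"rx":0.003,"ry":0.039,"rz":0.006,"claw":1},{"tx":-2,"ty":-0.45,"tz":-0.03,"rx":0.003,"ry":0.039,"rz":0.006,"claw":1},{"tx":-2,"ty":-0.45,"tz":-0.03,"rx":0.003,"ry":0.039,"rz":0.006,"claw":1},{"tx":-2,"ty":-0.45,"tz":-0.03,"rx":0.003,"ry":0.039,"rz":0.006,"claw":1},{"tx":-2,"ty":-0.45,"tz":-0.03,"rx":0.003,"ry":0.039,"rz":0.006,"claw":1},{"tx":-2,"ty":-0.45,"tz":-0.03,"rx":0.003,"ry":0.039,"rz":0.006,"claw":1},{"tx":-2,"ty":-0.45,"tz":-0.03,"rx":0.003,"ry":0.039,"rz":0.006,"claw":1},{"tx":-2,"ty":-0.45,"tz":-0.03,"rx":0.003,"ry":0.039,"rz":0.006,"claw":1},{"tx":-2,"ty":-0.45,"tz":-0.03,"rx":0.003,"ry":0.039,"rz":0.006,"claw":1},{"tx":-2,"ty":-0.45,"tz":-0.03,"rx":0.003,"ry":0.039,"rz":0.006,"claw":1},{"tx":-2,"ty":-0.45,"tz":-0.03,"rx":0.003,"ry":0.039,"rz":0.006,"claw":1},{"tx":-2,"ty":-0.45,"tz":-0.03,"rx":0.003,"ry":0.039,"rz":0.006,"claw":1},{"tx":-2,"ty":-0.45,"tz":-0.03,"rx":0.003,"ry":0.039,"rz":0.006,"claw":1},{"tx":-2,"ty":-0.45,"tz":-0.03,"rx":0.003,"ry":0.039,"rz":0.006,"claw":1},{"tx":-2,"ty":-0.45,"tz":-0.03,"rx":0.003,"ry":0.039,"rz":0.006,"claw":1},{"tx":-2,"ty":-0.45,"tz":-0.03,"rx":0.003,"ry":0.039,"rz":0.006,"claw":1},{"tx":0,"ty":0,"tz":0,"rx":0,"ry":0,"rz":0,"claw":1}]'
python3 - <<'E'
from h import *
e=np.radians(4.5); tz=np.array([-np.sin(e)*.7071,np.cos(e)*.7071,.7071]); Rt=tool(-tz,TH)
M=np.array([461,-183,165.]); g=M+(187+5+40)*tz; tgt=g-155*Rt.as_matrix()[:,2]
print(manip.state()['joint_pos'],manip.state()['width']);plan(tgt,Rt,1)
p,r=cur();r_=lambda im,x,y,w,h,k:cv2.resize(im[y:y+h,x:x+w],(w*k,h*k),interpolation=cv2.INTER_CUBIC)
w=snap('wrist','w3');s=snap('scene','s3');t=snap('top','t3')
# predicted tip, mouth
B=r.apply((Rt.inv()).apply(-tz)); tip=p+r.apply([0,0,155])+192*B
for n,q in(('tip',tip),('mouth',M),('grasp',p+r.apply([0,0,155]))):print(n,q.round(1),'W',wproj(q,p,r).round(1),'S',proj('scene',q).round(1),'T',proj('top',q).round(1))
a=r_(s,150,120,133,100,3);b=r_(t,400,220,133,100,3)
out=np.vstack([np.hstack([a,b]),np.zeros((300,798,3),np.uint8)]);out[300:600,:400]=r_(w,220,250,200,150,2);out[300:600,400:798]=w[180:480,120:518]
cv2.imwrite('pics/c3.png',out[:,:,::-1])
E
```

```text
clock: 7.53
ee_pos: [450.9, -0.5, 478.2]
eef_rot: [2.111, 2.285, -0.052]
ft_force: [0.1, 0.1, -1.0]
width: 14.9
grasp_force: 78.4
[-0.13637693  0.05001415  1.60740349 -0.04500447  1.47900316 -0.21145971] 14.914221382554068
1 rows: t(cm) [-1.895 -0.429 -0.498] w [-0.0044  0.0449  0.0006]
tip [ 461.4 -148.8  193.8] W [319.5 372. ] S [198.5 183.5] T [461.9 278.3]
mouth [ 461. -183.  165.] W [316.6 377.6] S [188.1 191.7] T [474.  279.3]
grasp [450.8  -7.5 323.4] W [319.7 327.8] S [246.6 139.7] T [406.4 279.7]
```

View pics/c3.png

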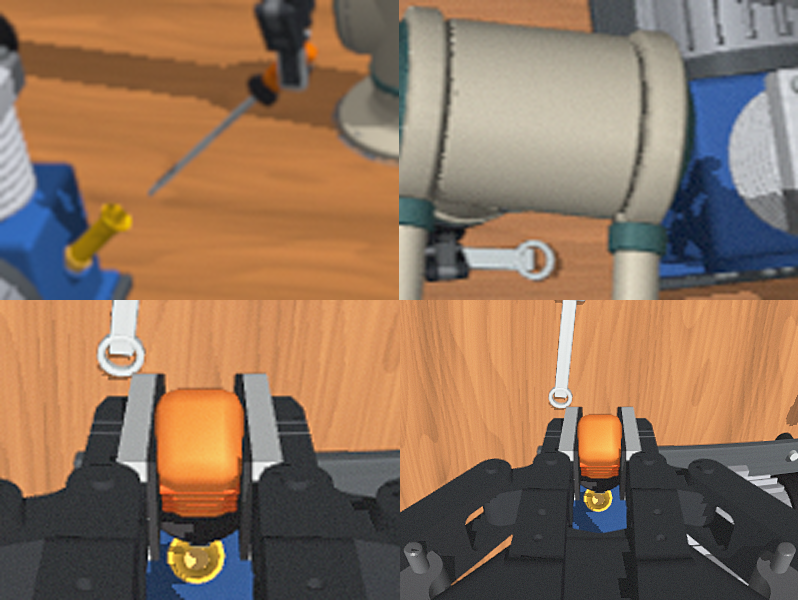

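Scene view shows the dipstick in line with the tube: tip at about (200,184), mouth at (189,192). In the wrist view the mouth is at (317.5,379.5), within 2 px of the prediction.

Run:
```python
from h import *
p,r=cur();x,e=tri([ray('scene',189,192),ray('top',475,279),wray(317.5,379.5,p,r)]);print('M',x,e)
e=np.radians(4.5); tz=np.array([-np.sin(e)*.7071,np.cos(e)*.7071,.7071]); Rt=tool(-tz,TH); B=r.apply((Rt.inv()).apply(-tz)); G=p+r.apply([0,0,155])
for d in(35,36,42,60,100,192):print(d,proj('scene',G+d*B).round(1))
s=cv2.imread('pics/s3.png')[:,:,::-1];h=cv2.cvtColor(s,cv2.COLOR_RGB2HSV)
m=cv2.inRange(h,(0,0,40),(180,90,200))[140:190,195:237]  # blade greyish
ys,xs=np.nonzero(m);l=cv2.fitLine(np.c_[xs+195,ys+140].astype(np.float32),cv2.DIST_HUBER,0,.01,.01).ravel();print(len(xs),l,'slope',l[1]/l[0],xs.min()+195,ys.max()+140)
a,b=proj('scene',G+50*B),proj('scene',G+190*B);print('pred slope',(b-a)[1]/(b-a)[0], 'pred y at l.x', a[1]+(l[2]-a[0])*(b-a)[1]/(b-a)[0])
M=x*0+[461.5,-183.5,165]; g=M+(192+12)*tz; plan(g+[0,0,155],Rt,8)
```

```text
M [ 461.9544921  -182.57041679  164.62708118] [np.float64(2.157642044524687), np.float64(2.7356297149335593), np.float64(1.496738698883917)]
35 [238.6 148.6]
36 [238.3 148.9]
42 [236.8 150.3]
60 [232.1 154.6]
100 [221.9 163.9]
192 [199.7 184.1]
120 [  0.7343056   -0.67881906 218.76817    166.15625   ] slope -0.9244367 200 184
pred slope -0.9126955485275122 pred y at l.x 166.7538613600375
8 rows: t(cm) [-0.522 -0.057  0.179] w [-0.0006  0.0054  0.0005]
```

```bash
python3 -m inch '[{"tx":-0.52,"ty":-0.06,"tz":0.18,"rx":-0.0006,"ry":0.0054,"rz":0.0005,"claw":1},{"tx":-0.52,"ty":-0.06,"tz":0.18,"rx":-0.0006,"ry":0.0054,"rz":0.0005,"claw":1},{"tx":-0.52,"ty":-0.06,"tz":0.18,"rx":-0.0006,"ry":0.0054,"rz":0.0005,"claw":1},{"tx":-0.52,"ty":-0.06,"tz":0.18,"rx":-0.0006,"ry":0.0054,"rz":0.0005,"claw":1},{"tx":-0.52,"ty":-0.06,"tz":0.18,"rx":-0.0006,"ry":0.0054,"rz":0.0005,"claw":1},{"tx":-0.52,"ty":-0.06,"tz":0.18,"rx":-0.0006,"ry":0.0054,"rz":0.0005,"claw":1},{"tx":-0.52,"ty":-0.06,"tz":0.18,"rx":-0.0006,"ry":0.0054,"rz":0.0005,"claw":1},{"tx":-0.52,"ty":-0.06,"tz":0.18,"rx":-0.0006,"ry":0.0054,"rz":0.0005,"claw":1},{"tx":0,"ty":0,"tz":0,"rx":0,"ry":0,"rz":0,"claw":1},{"tx":0,"ty":0,"tz":0,"rx":0,"ry":0,"rz":0,"claw":1},{"tx":0,"ty":0,"tz":0,"rx":0,"ry":0,"rz":0,"claw":1}]'
cat > ins.py <<'E'
from h import *
import sys
e=np.radians(4.5); tz=np.array([-np.sin(e)*.7071,np.cos(e)*.7071,.7071]); Rt=tool(-tz,TH); M=np.array([461.7,-183,165])
if __name__=='__main__':
    k=sys.argv[1]; p,r=cur();B=r.apply((Rt.inv()).apply(-tz)); G=p+r.apply([0,0,155]); tip=G+192*B
    F=R.from_matrix(np.c_[np.cross(np.cross(tz,[0,0,1]),tz)*0+[np.cos(e),np.sin(e),0],np.cross(tz,[np.cos(e),np.sin(e),0]),tz])
    st=manip.state();print('tip in tube',F.inv().apply(tip-M).round(1),'collar',F.inv().apply(G+42*B-M).round(1),'F tube',F.inv().apply(st['ft_force']).round(1),'w',st['width'])
    for a,n in zip(sys.argv[2:],(8,8)):plan(M+(192+float(a))*tz+[0,0,155],Rt,n)
    w=snap('wrist','w'+k);s=snap('scene','s'+k)
    print('S tip',proj('scene',tip),'mouth',proj('scene',M),'W mouth',wproj(M,p,r))
    r_=lambda im,x,y,ww,h,q:cv2.resize(im[y:y+h,x:x+ww],(ww*q,h*q),interpolation=cv2.INTER_CUBIC)
    cv2.imwrite(f'pics/c{k}.png',np.hstack([r_(s,160,145,80,80,5),r_(w,280,320,80,80,5)])[:,:,::-1])
E
python3 ins.py 4 -8
```

```text
clock: 8.6
ee_pos: [450.4, -39.8, 464.2]
eef_rot: [2.131, 2.307, 0.0]
ft_force: [-0.2, -0.3, -0.6]
width: 14.9
grasp_force: 78.2
tip in tube [ 0.2 -0.4 11.5] collar [ 1.000e-01 -4.000e-01  1.615e+02] F tube [-0.2  0.2 -0.7] w 14.913168285732196
8 rows: t(cm) [-0.169  0.     0.176] w [0.0001 0.     0.0001]
S tip [190.25598843 189.33137036] mouth [187.99587465 191.86783499] W mouth [319.27160278 372.6089216 ]
```

View pics/c4.png

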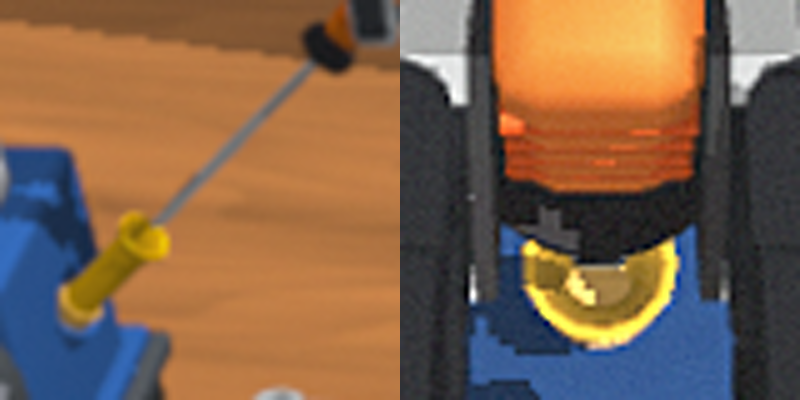

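The tip (scene 191,190) stands just outside the mouth (190,192). In the wrist view the collar and mouth are aligned within about 1 mm. Starting the insertion.

```bash
python3 -m inch '[{"tx":-0.25,"ty":0,"tz":0.25,"rx":0,"ry":0,"rz":0,"claw":1},{"tx":-0.25,"ty":0,"tz":0.25,"rx":0,"ry":0,"rz":0,"claw":1},{"tx":-0.25,"ty":0,"tz":0.25,"rx":0,"ry":0,"rz":0,"claw":1},{"tx":-0.25,"ty":0,"tz":0.25,"rx":0,"ry":0,"rz":0,"claw":1},{"tx":-0.25,"ty":0,"tz":0.25,"rx":0,"ry":0,"rz":0,"claw":1},{"tx":-0.25,"ty":0,"tz":0.25,"rx":0,"ry":0,"rz":0,"claw":1},{"tx":-0.25,"ty":0,"tz":0.25,"rx":0,"ry":0,"rz":0,"claw":1},{"tx":-0.25,"ty":0,"tz":0.25,"rx":0,"ry":0,"rz":0,"claw":1},{"tx":-0.25,"ty":0,"tz":0.25,"rx":0,"ry":0,"rz":0,"claw":1},{"tx":-0.25,"ty":0,"tz":0.25,"rx":0,"ry":0,"rz":0,"claw":1},{"tx":0,"ty":0,"tz":0,"rx":0,"ry":0,"rz":0,"claw":1}]'; python3 ins.py 5 -80
```

```text
clock: 9.62
ee_pos: [452.4, -65.1, 438.6]
eef_rot: [2.132, 2.307, -0.001]
ft_force: [-0.4, 0.5, 0.1]
width: 14.6
grasp_force: 78.3
tip in tube [ -0.1  -0.3 -24.5] collar [-1.000e-01 -3.000e-01  1.255e+02] F tube [-0.3  0.3  0.4] w 14.57943379582246
8 rows: t(cm) [-0.489  0.001  0.493] w [-0.      0.      0.0001]
S tip [182.822814   196.98554411] mouth [187.99587465 191.86783499] W mouth [319.68948448 368.94256986]
```

```bash
python3 -m inch '[{"tx":-0.35,"ty":0,"tz":0.35,"rx":0,"ry":0,"rz":0,"claw":1},{"tx":-0.35,"ty":0,"tz":0.35,"rx":0,"ry":0,"rz":0,"claw":1},{"tx":-0.35,"ty":0,"tz":0.35,"rx":0,"ry":0,"rz":0,"claw":1},{"tx":-0.35,"ty":0,"tz":0.35,"rx":0,"ry":0,"rz":0,"claw":1},{"tx":-0.35,"ty":0,"tz":0.35,"rx":0,"ry":0,"rz":0,"claw":1},{"tx":-0.35,"ty":0,"tz":0.35,"rx":0,"ry":0,"rz":0,"claw":1},{"tx":-0.35,"ty":0,"tz":0.35,"rx":0,"ry":0,"rz":0,"claw":1},{"tx":-0.35,"ty":0,"tz":0.35,"rx":0,"ry":0,"rz":0,"claw":1},{"tx":-0.35,"ty":0,"tz":0.35,"rx":0,"ry":0,"rz":0,"claw":1},{"tx":-0.35,"ty":0,"tz":0.35,"rx":0,"ry":0,"rz":0,"claw":1},{"tx":0,"ty":0,"tz":0,"rx":0,"ry":0,"rz":0,"claw":1}]'; python3 ins.py 6 -130
```

```text
clock: 10.63
ee_pos: [455.1, -100.1, 403.4]
eef_rot: [-2.132, -2.307, 0.001]
ft_force: [0.1, 0.3, -1.2]
width: 14.8
grasp_force: 78.2
tip in tube [ -0.2  -0.2 -74.3] collar [-0.2 -0.2 75.7] F tube [ 0.1  1.  -0.6] w 14.781307912022173
8 rows: t(cm) [-0.491  0.001  0.494] w [-0.0001  0.      0.    ]
S tip [172.85891444 207.24041041] mouth [187.99587465 191.86783499] W mouth [319.8596991  362.11818454]
```

```bash
python3 -m inch '[{"tx":-0.35,"ty":0,"tz":0.35,"rx":0,"ry":0,"rz":0,"claw":1},{"tx":-0.35,"ty":0,"tz":0.35,"rx":0,"ry":0,"rz":0,"claw":1},{"tx":-0.35,"ty":0,"tz":0.35,"rx":0,"ry":0,"rz":0,"claw":1},{"tx":-0.35,"ty":0,"tz":0.35,"rx":0,"ry":0,"rz":0,"claw":1},{"tx":-0.35,"ty":0,"tz":0.35,"rx":0,"ry":0,"rz":0,"claw":1},{"tx":-0.35,"ty":0,"tz":0.35,"rx":0,"ry":0,"rz":0,"claw":1},{"tx":-0.35,"ty":0,"tz":0.35,"rx":0,"ry":0,"rz":0,"claw":1},{"tx":-0.35,"ty":0,"tz":0.35,"rx":0,"ry":0,"rz":0,"claw":1},{"tx":-0.35,"ty":0,"tz":0.35,"rx":0,"ry":0,"rz":0,"claw":1},{"tx":-0.35,"ty":0,"tz":0.35,"rx":0,"ry":0,"rz":0,"claw":1},{"tx":-0.35,"ty":0,"tz":0.35,"rx":0,"ry":0,"rz":0,"claw":1},{"tx":-0.25,"ty":0,"tz":0.25,"rx":0,"ry":0,"rz":0,"claw":1},{"tx":0,"ty":0,"tz":0,"rx":0,"ry":0,"rz":0,"claw":1},{"tx":0,"ty":0,"tz":0,"rx":0,"ry":0,"rz":0,"claw":1}]'; python3 ins.py 7 -150
```

```text
clock: 11.9
ee_pos: [458.5, -140.6, 363.1]
eef_rot: [2.132, 2.307, 0.0]
ft_force: [-0.2, 0.6, -0.2]
width: 15.1
grasp_force: 78.2
tip in tube [   0.2   -0.4 -131.5] collar [ 0.2 -0.4 18.5] F tube [-0.2  0.6  0.3] w 15.066421551578706
8 rows: t(cm) [-0.161 -0.001  0.167] w [0.     0.     0.0001]
S tip [161.72539198 218.63050142] mouth [187.99587465 191.86783499] W mouth [319.31091884 349.78116744]
```

```bash
python3 -m inch '[{"tx":-0.1,"ty":0,"tz":0.1,"rx":0,"ry":0,"rz":0,"claw":1},{"tx":-0.1,"ty":0,"tz":0.1,"rx":0,"ry":0,"rz":0,"claw":1},{"tx":-0.1,"ty":0,"tz":0.1,"rx":0,"ry":0,"rz":0,"claw":1},{"tx":-0.1,"ty":0,"tz":0.1,"rx":0,"ry":0,"rz":0,"claw":1},{"tx":-0.1,"ty":0,"tz":0.1,"rx":0,"ry":0,"rz":0,"claw":1},{"tx":-0.1,"ty":0,"tz":0.1,"rx":0,"ry":0,"rz":0,"claw":1},{"tx":-0.1,"ty":0,"tz":0.1,"rx":0,"ry":0,"rz":0,"claw":1},{"tx":-0.1,"ty":0,"tz":0.1,"rx":0,"ry":0,"rz":0,"claw":1},{"tx":-0.1,"ty":0,"tz":0.1,"rx":0,"ry":0,"rz":0,"claw":1},{"tx":0,"ty":0,"tz":0,"rx":0,"ry":0,"rz":0,"claw":1}]'; python3 ins.py 8 -150
```

```text
clock: 12.83
ee_pos: [459.2, -149.6, 354.0]
eef_rot: [2.131, 2.307, -0.0]
ft_force: [-0.7, -0.1, -0.4]
width: 14.9
grasp_force: 78.3
tip in tube [   0.3   -0.5 -144.3] collar [ 0.2 -0.4  5.7] F tube [-0.7  0.2 -0.3] w 14.865876550100795
8 rows: t(cm) [-0.048 -0.001  0.054] w [0.     0.     0.0001]
S tip [159.30233126 221.08931037] mouth [187.99587465 191.86783499] W mouth [319.34093026 346.0655392 ]
```

```bash
python3 -m inch '[{"tx":-0.05,"ty":0,"tz":0.05,"rx":0,"ry":0,"rz":0,"claw":1},{"tx":-0.05,"ty":0,"tz":0.05,"rx":0,"ry":0,"rz":0,"claw":1},{"tx":-0.05,"ty":0,"tz":0.05,"rx":0,"ry":0,"rz":0,"claw":1},{"tx":0,"ty":0,"tz":0,"rx":0,"ry":0,"rz":0,"claw":1},{"tx":0,"ty":0,"tz":0,"rx":0,"ry":0,"rz":0,"claw":1}]'; python3 ins.py 9 -150
```

```text
clock: 13.35
ee_pos: [459.3, -150.9, 352.7]
eef_rot: [2.131, 2.307, 0.0]
ft_force: [0.6, 0.5, -0.4]
width: 14.9
grasp_force: 78.3
tip in tube [   0.4   -0.5 -146.2] collar [ 0.3 -0.4  3.8] F tube [0.6 0.6 0. ] w 14.861594388700953
8 rows: t(cm) [-0.031 -0.002  0.038] w [0.0001 0.0001 0.0001]
S tip [158.92754812 221.46992036] mouth [187.99587465 191.86783499] W mouth [319.13311316 345.42504968]
```

Not yet touching. I'll go on in small steps.

```bash
python3 -m inch '[{"tx":-0.05,"ty":0,"tz":0.05,"rx":0,"ry":0,"rz":0,"claw":1},{"tx":-0.05,"ty":0,"tz":0.05,"rx":0,"ry":0,"rz":0,"claw":1},{"tx":-0.05,"ty":0,"tz":0.05,"rx":0,"ry":0,"rz":0,"claw":1},{"tx":-0.03,"ty":0,"tz":0.03,"rx":0,"ry":0,"rz":0,"claw":1},{"tx":0,"ty":0,"tz":0,"rx":0,"ry":0,"rz":0,"claw":1}]'; python3 ins.py 10 -150
```

```text
clock: 13.87
ee_pos: [459.4, -152.5, 351.2]
eef_rot: [2.131, 2.307, 0.001]
ft_force: [-0.5, 1.9, 2.1]
width: 14.8
grasp_force: 78.8
tip in tube [   0.5   -0.4 -148.2] collar [ 0.3 -0.4  1.8] F tube [-0.3 -0.1  2.8] w 14.782872257205394
8 rows: t(cm) [-0.011 -0.002  0.019] w [ 0.0001 -0.      0.0001]
S tip [158.57335668 221.90074833] mouth [187.99587465 191.86783499] W mouth [319.06625971 344.82009284]
```

```bash
python3 -m inch '[{"tx":-0.05,"ty":0,"tz":0.05,"rx":0,"ry":0,"rz":0,"claw":1},{"tx":-0.05,"ty":0,"tz":0.05,"rx":0,"ry":0,"rz":0,"claw":1},{"tx":0,"ty":0,"tz":0,"rx":0,"ry":0,"rz":0,"claw":1},{"tx":0,"ty":0,"tz":0,"rx":0,"ry":0,"rz":0,"claw":1}]'; python3 ins.py 11 -150
```

```text
clock: 14.3
ee_pos: [459.4, -152.8, 351.2]
eef_rot: [-2.132, -2.307, -0.003]
ft_force: [-2.2, 6.1, 10.6]
width: 14.9
grasp_force: 80.1
tip in tube [ 5.000e-01 -1.000e-01 -1.483e+02] collar [ 0.3 -0.3  1.7] F tube [-1.7 -3.1 11.9] w 14.901689990323439
8 rows: t(cm) [-0.008 -0.     0.019] w [ 0.0002 -0.0002  0.0001]
S tip [158.638791  221.9918634] mouth [187.99587465 191.86783499] W mouth [319.02280168 344.92748488]
```

It has stopped with about 12 N axial. One slightly firmer press, a hold, and a look.

```bash
python3 -m inch '[{"tx":-0.04,"ty":0,"tz":0.04,"rx":0,"ry":0,"rz":0,"claw":1},{"tx":0,"ty":0,"tz":0,"rx":0,"ry":0,"rz":0,"claw":1},{"tx":0,"ty":0,"tz":0,"rx":0,"ry":0,"rz":0,"claw":1},{"tx":0,"ty":0,"tz":0,"rx":0,"ry":0,"rz":0,"claw":1},{"tx":0,"ty":0,"tz":0,"rx":0,"ry":0,"rz":0,"claw":1}]'; python3 ins.py 12 -150
```

```text
clock: 14.82
ee_pos: [459.3, -152.9, 351.2]
eef_rot: [-2.132, -2.307, -0.004]
ft_force: [-2.3, 7.4, 12.8]
width: 14.7
grasp_force: 80.4
tip in tube [   0.6   -0.  -148.3] collar [ 0.4 -0.3  1.7] F tube [-1.7 -3.7 14.4] w 14.697418715026199
8 rows: t(cm) [-0.007 -0.     0.019] w [ 0.0002 -0.0003  0.0001]
S tip [158.6558058  222.02819324] mouth [187.99587465 191.86783499] W mouth [318.928861   344.94112228]
```

View pics/c12.png

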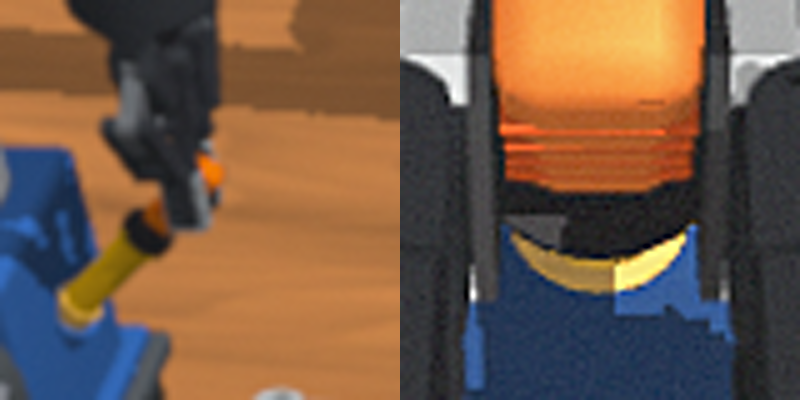

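The scene view shows the black collar seated on the yellow mouth at about (190,191), concentric in the wrist view. Now drawing it out along the tube axis.

```bash
python3 -m inch '[{"tx":0.2,"ty":0,"tz":-0.2,"rx":0,"ry":0,"rz":0,"claw":1},{"tx":0.5,"ty":0,"tz":-0.5,"rx":0,"ry":0,"rz":0,"claw":1},{"tx":0.7,"ty":0,"tz":-0.7,"rx":0,"ry":0,"rz":0,"claw":1},{"tx":0.7,"ty":0,"tz":-0.7,"rx":0,"ry":0,"rz":0,"claw":1},{"tx":0.7,"ty":0,"tz":-0.7,"rx":0,"ry":0,"rz":0,"claw":1},{"tx":0.7,"ty":0,"tz":-0.7,"rx":0,"ry":0,"rz":0,"claw":1},{"tx":0.7,"ty":0,"tz":-0.7,"rx":0,"ry":0,"rz":0,"claw":1},{"tx":0.7,"ty":0,"tz":-0.7,"rx":0,"ry":0,"rz":0,"claw":1},{"tx":0.7,"ty":0,"tz":-0.7,"rx":0,"ry":0,"rz":0,"claw":1},{"tx":0.7,"ty":0,"tz":-0.7,"rx":0,"ry":0,"rz":0,"claw":1},{"tx":0.7,"ty":0,"tz":-0.7,"rx":0,"ry":0,"rz":0,"claw":1},{"tx":0.7,"ty":0,"tz":-0.7,"rx":0,"ry":0,"rz":0,"claw":1},{"tx":0.7,"ty":0,"tz":-0.7,"rx":0,"ry":0,"rz":0,"claw":1},{"tx":0.7,"ty":0,"tz":-0.7,"rx":0,"ry":0,"rz":0,"claw":1},{"tx":0.7,"ty":0,"tz":-0.7,"rx":0,"ry":0,"rz":0,"claw":1},{"tx":0.7,"ty":0,"tz":-0.7,"rx":0,"ry":0,"rz":0,"claw":1},{"tx":0.7,"ty":0,"tz":-0.7,"rx":0,"ry":0,"rz":0,"claw":1},{"tx":0.7,"ty":0,"tz":-0.7,"rx":0,"ry":0,"rz":0,"claw":1},{"tx":0.7,"ty":0,"tz":-0.7,"rx":0,"ry":0,"rz":0,"claw":1},{"tx":0.7,"ty":0,"tz":-0.7,"rx":0,"ry":0,"rz":0,"claw":1}]'
python3 -m inch '[{"tx":0.7,"ty":0,"tz":-0.7,"rx":0,"ry":0,"rz":0,"claw":1},{"tx":0.7,"ty":0,"tz":-0.7,"rx":0,"ry":0,"rz":0,"claw":1},{"tx":0,"ty":0,"tz":0,"rx":0,"ry":0,"rz":0,"claw":1},{"tx":0,"ty":0,"tz":0,"rx":0,"ry":0,"rz":0,"claw":1}]'
python3 ins.py 13
python3 - <<'E'
from h import *
# tip over tray centre-ish: tray centre (542,136); grasp at tip-192*dx, dip level
dx=np.array([.205,-.979,0]);Rg=tool(dx,TH);tip=np.array([542,136,210]);g=tip-192*dx;tgt=g-155*Rg.as_matrix()[:,2];print(tgt)
p,r=cur();print(np.degrees((r.inv()*Rg).magnitude()));plan(tgt,Rg,20)
E
```

```text
clock: 16.58
ee_pos: [448.8, -20.8, 483.2]
eef_rot: [2.131, 2.307, 0.0]
ft_force: [0.2, -0.4, -0.9]
width: 14.9
grasp_force: 78.5
clock: 16.92
ee_pos: [447.8, -7.2, 496.9]
eef_rot: [2.129, 2.308, 0.001]
ft_force: [0.5, -0.1, -0.3]
width: 15.0
grasp_force: 78.5
tip in tube [ 0.6 -0.7 57.7] collar [  0.3  -0.5 207.7] F tube [ 0.5  0.1 -0.3] w 15.042692762896467
S tip [200.0835806  179.15765999] mouth [187.99587465 191.86783499] W mouth [318.79066126 376.21015896]
[480.17691532 431.24292636 319.60155108]
45.5151445940727
20 rows: t(cm) [2.387 0.451 0.041] w [-0.0025 -0.0392 -0.006 ]
```

```bash
python3 -m inch '[{"tx":2.39,"ty":0.45,"tz":0.04,"rx":-0.0025,"ry":-0.039,"rz":-0.006,"claw":1},{"tx":2.39,"ty":0.45,"tz":0.04,"rx":-0.0025,"ry":-0.039,"rz":-0.006,"claw":1},{"tx":2.39,"ty":0.45,"tz":0.04,"rx":-0.0025,"ry":-0.039,"rz":-0.006,"claw":1},{"tx":2.39,"ty":0.45,"tz":0.04,"rx":-0.0025,"ry":-0.039,"rz":-0.006,"claw":1},{"tx":2.39,"ty":0.45,"tz":0.04,"rx":-0.0025,"ry":-0.039,"rz":-0.006,"claw":1},{"tx":2.39,"ty":0.45,"tz":0.04,"rx":-0.0025,"ry":-0.039,"rz":-0.006,"claw":1},{"tx":2.39,"ty":0.45,"tz":0.04,"rx":-0.0025,"ry":-0.039,"rz":-0.006,"claw":1},{"tx":2.39,"ty":0.45,"tz":0.04,"rx":-0.0025,"ry":-0.039,"rz":-0.006,"claw":1},{"tx":2.39,"ty":0.45,"tz":0.04,"rx":-0.0025,"ry":-0.039,"rz":-0.006,"claw":1},{"tx":2.39,"ty":0.45,"tz":0.04,"rx":-0.0025,"ry":-0.039,"rz":-0.006,"claw":1},{"tx":2.39,"ty":0.45,"tz":0.04,"rx":-0.0025,"ry":-0.039,"rz":-0.006,"claw":1},{"tx":2.39,"ty":0.45,"tz":0.04,"rx":-0.0025,"ry":-0.039,"rz":-0.006,"claw":1},{"tx":2.39,"ty":0.45,"tz":0.04,"rx":-0.0025,"ry":-0.039,"rz":-0.006,"claw":1},{"tx":2.39,"ty":0.45,"tz":0.04,"rx":-0.0025,"ry":-0.039,"rz":-0.006,"claw":1},{"tx":2.39,"ty":0.45,"tz":0.04,"rx":-0.0025,"ry":-0.039,"rz":-0.006,"claw":1},{"tx":2.39,"ty":0.45,"tz":0.04,"rx":-0.0025,"ry":-0.039,"rz":-0.006,"claw":1},{"tx":2.39,"ty":0.45,"tz":0.04,"rx":-0.0025,"ry":-0.039,"rz":-0.006,"claw":1},{"tx":2.39,"ty":0.45,"tz":0.04,"rx":-0.0025,"ry":-0.039,"rz":-0.006,"claw":1},{"tx":2.39,"ty":0.45,"tz":0.04,"rx":-0.0025,"ry":-0.039,"rz":-0.006,"claw":1},{"tx":2.39,"ty":0.45,"tz":0.04,"rx":-0.0025,"ry":-0.039,"rz":-0.006,"claw":1}]'
python3 -m inch '[{"tx":0,"ty":0,"tz":0,"rx":0,"ry":0,"rz":0,"claw":1},{"tx":0,"ty":0,"tz":0,"rx":0,"ry":0,"rz":0,"claw":1},{"tx":0,"ty":0,"tz":0,"rx":0,"ry":0,"rz":0,"claw":1},{"tx":0,"ty":0,"tz":0,"rx":0,"ry":0,"rz":0,"claw":1},{"tx":0,"ty":0,"tz":0,"rx":0,"ry":0,"rz":0,"claw":1},{"tx":0,"ty":0,"tz":0,"rx":0,"ry":0,"rz":0,"claw":1}]'
python3 - <<'E'
from h import *
s=manip.state();print(s['joint_velocities'].round(4),s['grasp_force'],s['width'])
dx=np.array([.205,-.979,0]);Rg=tool(dx,TH);p,r=cur();B=r.apply(Rg.inv().apply(dx));zz=r.apply(Rg.inv().apply([0,0,1]));tip=p+r.apply([0,0,155])+192*B
print('tip',tip,'tilt',np.degrees(np.arccos(zz[2])),proj('scene',tip),proj('top',tip))
a=snap('scene','s14');b=snap('top','t14')
f=lambda im,x,y:cv2.resize(im[y:y+150,x:x+130],None,fx=3,fy=3)
cv2.imwrite('pics/c14.png',np.hstack([f(a,255,150),f(b,255,180)])[:,:,::-1])
E
```

```text
clock: 18.68
ee_pos: [480.4, 433.2, 319.3]
eef_rot: [1.55, 1.908, -0.639]
ft_force: [-0.0, -0.9, 0.2]
width: 14.9
grasp_force: 78.6
clock: 19.18
ee_pos: [480.3, 431.4, 322.4]
eef_rot: [1.553, 1.907, -0.636]
ft_force: [-0.5, 0.4, -0.2]
width: 15.0
grasp_force: 78.4
[ 0.0037  0.0042  0.0013  0.0005 -0.0017  0.0001] 78.37570309638977 15.011887956977352
tip [541.8838441  136.71554545 211.26765268] tilt 0.3314172083428662 [302.10139408 204.72856138] [325.6442639  241.07855964]
```

View pics/c14.png

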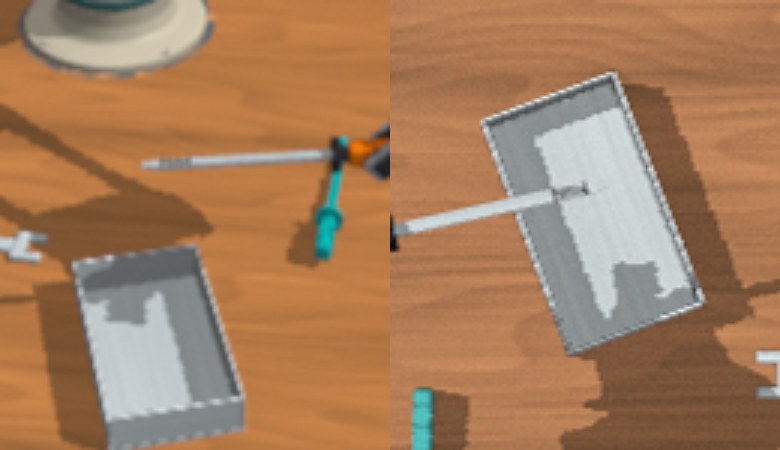

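The blade is level with its marks up. The tip, at scene (302.7,204.7) and top (326.7,242.7), matches the computed tip 211 mm up over the tray's middle. Handing in.

```bash
python3 -c "
from rig import manip
print(manip.sign_off())"
```

```text
the job is handed in; nothing more can be done
None
```

I pushed the dipstick in until its collar stopped on the tube's mouth (about 14 N), drew it right out, and handed the job in at about 19 s with the blade level, marked face up and the tip about 211 mm above the counter over the tray; the sign-off gave no verdict.

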